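# Put the herb jar away and peel off the top tray

### The job

A jar was left standing in the top one of three metal trays that stick together in a nested stack. Put the jar away upright in the empty round well of the wooden stand, completing the row with the two jars there, and let go of it. Then peel the top tray off the sticky stack by lifting one of its corners first while the opposite corner stays down, with the other two trays staying where they stand, and present it: hold it up level, about 10 cm or more clear above the remaining trays, and finish while still holding it; leave everything else undisturbed.

Things in the scene. Friction and masses are not known exactly. Their poses are not given: they have to be found in the camera images.
- top_tray: top tray of the stack: bare formed metal, 150 (x) x 190 (y) x 55 high with cut-off corners, 0.15 kg. Origin: centre of its underside, z up; starts 62 mm above the worktop. Floor 4 mm thick. A ledge runs round at 28 to 31 mm; above it the upright rim wall (31 to 55 mm) is exposed for gripping: 2.5 mm thick along the sides, 9 mm thick across the four corners
- grip0 (a point): top edge, middle, of the top tray's corner wall at its -x, +y corner, 55 mm above its underside. The wall is flat, upright, 9 mm thick, 48 mm long and faces out along tray direction (-1, +1), at 45 degrees to the tray's axes. One finger goes inside, one outside; inside, the ledge lies 24 mm below this edge; outside, the tray below is flush
- grip1 (a point): the same at the -x, -y corner (diagonal from grip3)
- grip2 (a point): the same at the +x, -y corner (diagonal from grip0)
- grip3 (a point): the same at the +x, +y corner (diagonal from grip1)
- foot0 (a point): underside of the top tray's foot at its -x, +y corner, 62 mm above the tray_stack's origin when seated. Turning the tray about the diagonal foot by 0.15 rad, the tool tilting along, frees the nubs one after another; pulled straight up, all four hold together and may carry the stack along
- foot1 (a point): the same at the -x, -y corner (diagonal from foot3)
- foot2 (a point): the same at the +x, -y corner (diagonal from foot0)
- foot3 (a point): the same at the +x, +y corner (diagonal from foot1)
- tray_stack: the two lower trays, same shape, stuck fast to each other as one loose thing: 1.0 kg, 150 x 190 x 86 high, on the worktop. Origin: centre of the underside, axes as the top tray. It holds the top tray's foot by a hidden sprung nub in each corner; each lets go at 2 to 4 N after rising 3 to 5 mm
- herb_jar: glass jar with a dark cap, 41 mm in diameter, 105 high, 0.11 kg, standing in the top tray (base 66 mm above the worktop). Origin: centre of the underside, z up
- spice_stand: wooden stand fixed on the worktop, 84 (x) x 212 (y) x 22 high, with three round wells in a row along its y, 64 mm apart. Origin: centre of its underside. (Wall cabinets hang over the back of the worktop, beyond x = 0.60 m, from 0.46 m up: keep the wrist clear of them)
- well0 (a point): centre of the floor of the well at the stand's -y end; each well is 54 mm wide and 10 deep, floor 12 mm above the worktop
- well1 (a point): centre of the floor of the middle well
- well2 (a point): centre of the floor of the well at the stand's +y end
- spice_1: red-capped spice jar, 45 mm in diameter, 106 high, standing in one of the wells. Origin: centre of the underside
- spice_2: the other red-capped spice jar of the same size, standing in another well; the well without a jar is the empty one
- tumbler: drinking glass, 81 mm wide, 92 high, bystander. Origin: centre of the underside
- mug_white: cream mug, 83 x 115 x 93, bystander. Origin: centre of the underside
- teaspoon: teaspoon, 130 x 26 x 11, bystander
- tea_light: tea light, 38 mm wide, 15 high, bystander
- scissors: scissors with blue handles, 199 long, 9 high, bystander

How it is judged:
By the outcome, as a careful person would: the job done as asked, in the order asked, and still so for the second after the job is handed in, while the arm keeps its last pose, push and grip.
It also fails if it takes over 51 s, if anything falls off the work surface, if the arm or the gripper's body presses on something with over 40 N, if the wrist force passes 120 N, or if a joint passes its speed limit or range.

### The arm

A 6-joint arm with a two-finger parallel gripper is mounted at the origin on a cart in front of the work surface, level with it; the furniture and walls round the work are solid. World frame = base frame: x ahead of the robot, y to its left, z up, the work surface at z = 0. Lengths are in mm, angles in rad, forces in N, time in s.
With the tool pointing down it reaches from about 350 to 775 mm from the base axis. Payload 7.3 kg.
Tool frame: the origin (TCP) lies at the very end of the fingers, on their centre line; the grasp point (between the pads) lies 19 mm behind it; z points along the fingers, y is the line along which they close (so a half turn about z gives the same grasp; the last joint's range is limited). The gripper opens to 92 mm and grips with 3 to 60 N. Pads are 19 mm wide; open, the fingers measure 130 mm over their backs; the gripper's body (75 mm by 190 mm) begins 47 mm behind the grasp point.
Start: joints at [-1.31, 0.342, 1.524, -0, 1.275, -0.146], TCP at [207.752, -482.166, 226.741] pointing down, gripper open.
Joint ranges: [-2.53, 2.53], [-0.77, 2.02], [0.04, 2.7], [-1, 4.14], [0.28, 2.66], [-3.11, 3.11]. Speed limits (rad/s): [2.57, 2.57, 3.14, 3.14, 3.14, 3.14].

### API

Orientations are given as [roll, pitch, yaw] about the fixed x, y, z axes, in that order (R = Rz(yaw) Ry(pitch) Rx(roll)).
In Python, from plant import get_obs, vision, workorder gives the robot as it stands.
- The arm moves only by the shell command python3 -m pendant 'ROWS' [OPENING]. ROWS is a JSON object of lists of equal length, an entry for each row: "dp": the shift along the tool's x, y, z in m, a list of three; "rotation": the turn, a rotation vector about the tool's x, y, z in rad, a list of three. A call has 1 to 8 rows; each row is the pose to reach, as a shift and turn from the pose commanded when the call began, along the tool's axes at that moment; what a row does not reach only later rows make up. A row lasts 1/8 s, in which the tool goes at most 62.5 mm and 10.7 degrees, less where a joint would pass 70% of its speed; a pose out of reach is approached as far as the arm can. A call with a gripper value outside its range is refused whole. OPENING is the finger opening in m, from 0 to 0.0918, set as the call begins (- or left out, the last holds). The fingers move at their own pace and stop on an object; the grip force is fixed at half the most. Time passes only in rows, so rows that repeat a pose let the fingers close. It gives the time, the measured TCP pose, the force, the opening and the grip force at its end, in the units of the state.
- get_obs(): the state, without advancing time (a new reading comes with each control period).
- vision.capture(name): name is "scene" or "side" or "wrist"; returns a dict with "pixels" (384x512x3 uint8, red, green, blue), "vfov" (degrees; the focal length in pixels is half the picture's height over the tangent of half this angle, whatever the lens; pixels are square), "cx", "cy" (the principal point, pixels), "pose" (4x4, takes a point from camera to world coordinates); the wrist camera has in their place "T_tool_cam" (4x4, takes a point from camera to tool coordinates, whose origin is the TCP and whose axes are the flange's). Camera axes: x right, y up, looking along -z (the intrinsics and any distortion apply to the point x, -y, -z); pixel columns grow to the right and rows downward; lengths in mm; the calibration is good to about 2 mm. A picture is of the moment at which its call begins: read the wrist's pose just before it. There is no depth.
- workorder.close_job(): hands the job in; it is judged then, once.
The state is a dict: "time": time; "joint_positions": joint angles; "dq": joint speeds; "tau": joint torques, N m; "tool_pos": TCP position; "tcp_rot": TCP orientation; "contact_force": force on the tool from outside, world axes, zero at the start; "moment": the same for the moment, N m; "grip_width": finger opening in mm; "finger_force": force on a finger pad.
Only numpy, scipy, OpenCV 4.12 (cv2) and the standard library are available. Lean on these libraries where they do the work, as an engineer would, in place of code of your own. Each camera call takes 0.05 s, during which the arm holds its last target. There are 200 camera calls.

## Working session

There is one attempt and no reset: what is moved stays moved. The work goes in short steps, Python scripts to look and compute and a shell command to move; the robot and the scene stay as the last step left them, time stands still between calls to the robot, and variables do not carry over. Pictures are saved under pics/ and viewed, at most 10 in all, crops included, and the job is handed in when it is done.

```bash
mkdir -p pics; ls; python3 - <<'E'
from plant import get_obs, vision
import cv2,numpy as np,pickle
o=get_obs();print(o)
d={}
for n in("scene","side","wrist"):
    c=vision.capture(n);d[n]=c
    print(n,{k:(np.round(v,3).tolist() if k!="pixels" else v.shape) for k,v in c.items()})
pickle.dump((o,d),open('c0.pkl','wb'))
im=np.vstack([d["scene"]["pixels"]])
for n in d: cv2.imwrite(f'pics/{n}0.png',cv2.resize(d[n]["pixels"][:,:,::-1],(800,600),interpolation=cv2.INTER_CUBIC))
E
```

```text
pics
{'time': 0.0, 'joint_positions': array([-1.30997688e+00,  3.42749533e-01,  1.52504100e+00, -1.27045480e-05,
        1.27541023e+00, -1.46023270e-01]), 'dq': array([ 0.00111889,  0.00059324, -0.00017303,  0.00053253, -0.00108645,
        0.00025165]), 'tau': array([ 2.63876434e-03, -4.31236768e+01, -2.44219673e+01,  7.20252050e-02,
        5.60091133e-02, -1.40013376e-04]), 'tool_pos': array([ 207.64406111, -481.73131019,  226.0226908 ]), 'tcp_rot': array([-3.13999989e+00, -2.21968370e-04,  4.06846249e-01]), 'contact_force': array([ 1.23503355,  0.23729612, -0.62440303]), 'moment': array([ 0.00485241, -0.00681402,  0.02890467]), 'finger_force': 0.0, 'grip_width': 91.84588592696748}
scene {'pixels': (384, 512, 3), 'vfov': 52.512, 'cx': 255.943, 'cy': 192.042, 'pose': [[-0.484, 0.642, -0.594, -402.137], [-0.875, -0.34, 0.345, 597.168], [0.02, 0.687, 0.727, 1254.718], [0.0, 0.0, 0.0, 1.0]]}
side {'pixels': (384, 512, 3), 'vfov': 55.119, 'cx': 253.99, 'cy': 191.075, 'pose': [[1.0, -0.009, 0.01, 544.621], [0.014, 0.574, -0.819, -927.05], [0.002, 0.819, 0.574, 761.671], [0.0, 0.0, 0.0, 1.0]]}
wrist {'pixels': (384, 512, 3), 'vfov': 69.784, 'cx': 256.14, 'cy': 193.953, 'T_tool_cam': [[-0.002, 0.957, 0.291, 80.246], [1.0, 0.002, 0.001, -0.76], [0.001, 0.291, -0.957, -157.898], [0.0, 0.0, 0.0, 1.0]]}
```

View pics/scene0.png

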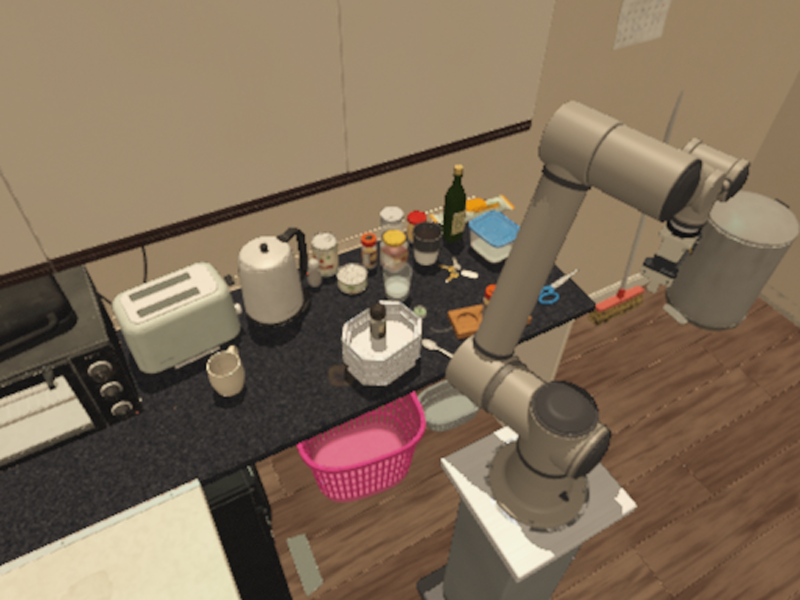

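View pics/side0.png

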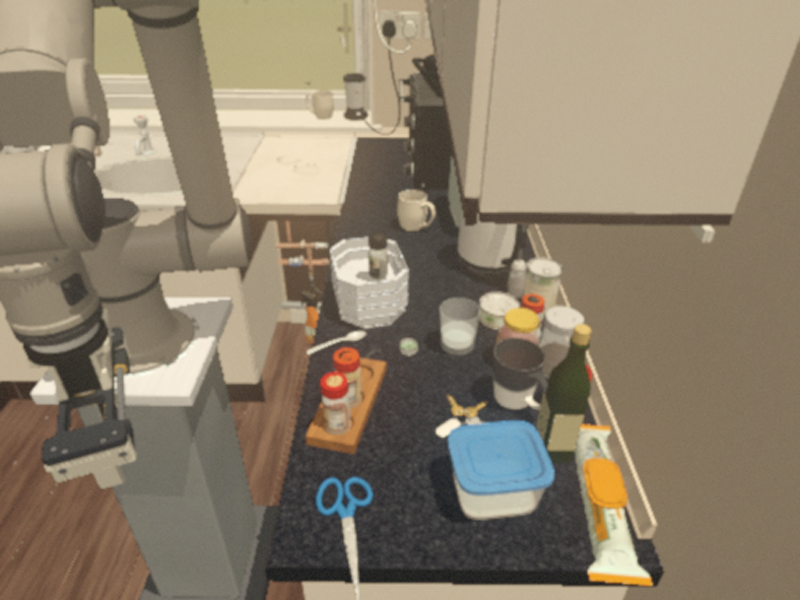

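The scene view shows the stack around (382,342) with the jar's cap at (377,310), and the wooden stand around (485,318) with its empty well at (467,318). In the side view the stack is around (370,285), the cap at (377,240), and the stand around (350,405) with red caps at (335,382) and (346,357). The empty well is at the far (+y) end.

```bash
cat > h.py <<'E'
import numpy as np,cv2
from scipy.spatial.transform import Rotation as R
def T_of(o):
    T=np.eye(4);T[:3,:3]=R.from_euler('xyz',o['tcp_rot']).as_matrix();T[:3,3]=o['tool_pos'];return T
def pose(c,o=None): return c['pose'] if 'pose' in c else T_of(o)@c['T_tool_cam']
def ray(c,u,v,o=None):
    P=pose(c,o);f=c['pixels'].shape[0]/2/np.tan(np.radians(c['vfov']/2))
    d=P[:3,:3]@np.array([(u-c['cx'])/f,-(v-c['cy'])/f,-1]);return P[:3,3].copy(),d/np.linalg.norm(d)
def onz(c,u,v,z,o=None):
    p,d=ray(c,u,v,o);return p+d*(z-p[2])/d[2]
def tri(rs):
    A=sum(np.eye(3)-np.outer(d,d) for p,d in rs);b=sum((np.eye(3)-np.outer(d,d))@p for p,d in rs)
    x=np.linalg.solve(A,b);return x,[np.linalg.norm((np.eye(3)-np.outer(d,d))@(x-p)) for p,d in rs]
def proj(c,X,o=None):
    P=np.linalg.inv(pose(c,o));f=c['pixels'].shape[0]/2/np.tan(np.radians(c['vfov']/2));q=P[:3,:3]@X+P[:3,3]
    return np.array([c['cx']+f*q[0]/-q[2],c['cy']-f*q[1]/-q[2]])
E
python3 - <<'E'
from h import *;import pickle
np.set_printoptions(precision=1,suppress=True)
o,d=pickle.load(open('c0.pkl','rb'));s=.64
def two(a,b): return tri([ray(d['side'],*(s*np.array(a))),ray(d['scene'],*(s*np.array(b)))])
print('cap',two((377,238),(377,307)))
print('well',onz(d['side'],s*362,s*372,22),onz(d['scene'],s*467,s*318,22), two((362,372),(467,318)))
print('caps',onz(d['side'],s*335,s*380,118),onz(d['side'],s*346,s*356,118))
hsv=cv2.cvtColor(d['side']['pixels'],cv2.COLOR_RGB2HSV);m=cv2.inRange(hsv,(8,130,80),(18,255,255))
m[:220]=0;m[300:]=0;m[:,260:]=0;c=max(cv2.findContours(m,0,2)[0],key=cv2.contourArea)
print(cv2.boundingRect(c)); q=cv2.approxPolyDP(c,3,True)[:,0]
for p in q: print(p,onz(d['side'],*p,22.))
# stack rim (z=117) rough, side view
for p in [(333,240),(350,238),(400,240),(408,268),(333,283)]: print(p,onz(d['side'],s*p[0],s*p[1],117.))
for n,b in(('side',(190,140,280,300)),('scene',(200,170,350,270))):
    x0,y0,x1,y1=b;cv2.imwrite(f'pics/{n}crop.png',cv2.resize(d[n]['pixels'][y0:y1,x0:x1,::-1],None,fx=4,fy=4,interpolation=2)[:600])
E
```

```text
cap (array([490. , 142.2, 169.3]), [np.float64(1.1900340174234225), np.float64(1.1900340174233828)])
well [ 468.7 -115.2   22. ] [ 462.  -116.9   22. ] (array([ 466.1, -116.8,   21.1]), [np.float64(3.184811168468169), np.float64(3.1848111684681624)])
caps [ 436.  -240.3  118. ] [ 448.7 -180.7  118. ]
(196, 223, 51, 67)
[218 223] [421.7 -46.6  22. ]
[216 231] [419.2 -84.3  22. ]
[230 230] [461.3 -79.   22. ]
[232 255] [ 474.1 -185.1   22. ]
[225 261] [ 456.2 -208.5   22. ]
[224 274] [ 457.3 -255.7   22. ]
[217 279] [ 440.4 -273.2   22. ]
[207 274] [ 412.2 -256.4   22. ]
[205 259] [ 400.2 -201.7   22. ]
[196 283] [ 387.5 -287.4   22. ]
[226 289] [ 466.4 -305.8   22. ]
[246 232] [510.3 -87.4  22. ]
(333, 240) [384.1 223.9 117. ]
(350, 238) [422.2 233.9 117. ]
(400, 240) [537.2 226.4 117. ]
(408, 268) [555.3 106.  117. ]
(333, 283) [402.7  46.  117. ]
```

Well2 is empty, at about (464,-117), and the jar is at about (490,142). Next I'll move the wrist camera over them.

```bash
cat >> h.py <<'E'
def delta(p,rpy_to,o=None,p0=None,r0=None):
    "dp (m) and rotvec in the tool frame from the pose p0,r0 (or measured) to p,rpy"
    p0=o['tool_pos'] if p0 is None else p0;r0=o['tcp_rot'] if r0 is None else r0
    A=R.from_euler('xyz',r0);B=R.from_euler('xyz',rpy_to)
    return np.round(A.inv().apply(np.array(p)-p0)/1000,4),np.round((A.inv()*B).as_rotvec(),4)
E
python3 - <<'E'
from h import *
print(delta([455,-120,280],[np.pi,0,1.36],p0=[207.75,-482.17,226.74],r0=[-3.14,-.0002,.4068]))
E
```

```text
(array([ 0.3704, -0.2349, -0.0528]), array([-1.400e-03, -9.000e-04, -9.532e-01]))
```

```bash
python3 -m pendant '{"dp":[[0.045,-0.03,-0.053],[0.09,-0.06,-0.053],[0.14,-0.09,-0.053],[0.19,-0.12,-0.053],[0.24,-0.15,-0.053],[0.29,-0.185,-0.053],[0.335,-0.212,-0.053],[0.37,-0.235,-0.053]],"rotation":[[0,0,-0.13],[0,0,-0.26],[0,0,-0.39],[0,0,-0.52],[0,0,-0.65],[0,0,-0.78],[0,0,-0.88],[0,0,-0.953]]}'
python3 - <<'E'
from h import *;from plant import *;import pickle
print(get_obs()['tool_pos'],get_obs()['tcp_rot'])
E
```

```text
time: 1.15
tool_pos: [455.4, -118.0, 279.6]
tcp_rot: [-3.142, -0.0, 1.364]
contact_force: [0.9, -0.3, -0.2]
grip_width: 91.8
finger_force: 0.0
[ 455.38033574 -117.9583624   279.59958866] [-3.14152823e+00 -5.16556748e-05  1.36375736e+00]
```

```bash
cat > snap.py <<'E'
import sys,pickle,cv2
from plant import get_obs,vision
n=sys.argv[1];o=get_obs();c=vision.capture('wrist');pickle.dump((o,c),open(n+'.pkl','wb'))
cv2.imwrite(f'pics/{n}.png',cv2.resize(c['pixels'][:,:,::-1],(800,600),interpolation=cv2.INTER_CUBIC));print(o['tool_pos'],o['tcp_rot'])
E
python3 -m pendant '{"dp":[[0,0,0],[0,0,0]],"rotation":[[0,0,0],[0,0,0]]}' >/dev/null; python3 snap.py A
python3 -m pendant '{"dp":[[0.04,0,0],[0.08,0,0],[0.12,0,0],[0.12,0,0],[0.12,0,0]],"rotation":[[0,0,0],[0,0,0],[0,0,0],[0,0,0],[0,0,0]]}' >/dev/null; python3 snap.py B
python3 -m pendant '{"dp":[[0.04,0,0],[0.08,0,0],[0.12,0,0],[0.12,0,0],[0.12,0,0]],"rotation":[[0,0,0],[0,0,0],[0,0,0],[0,0,0],[0,0,0]]}' >/dev/null; python3 snap.py C
```

```text
[ 454.17982857 -120.24820912  279.47129098] [-3.14085588e+00  4.56291702e-04  1.35948161e+00]
[479.44492884  -3.89668641 279.67656988] [-3.14151225e+00  7.26607823e-04  1.35847918e+00]
[504.80802971 113.3012091  279.5737784 ] [-3.14137509e+00  8.22475998e-04  1.35854148e+00]
```

View pics/B.png

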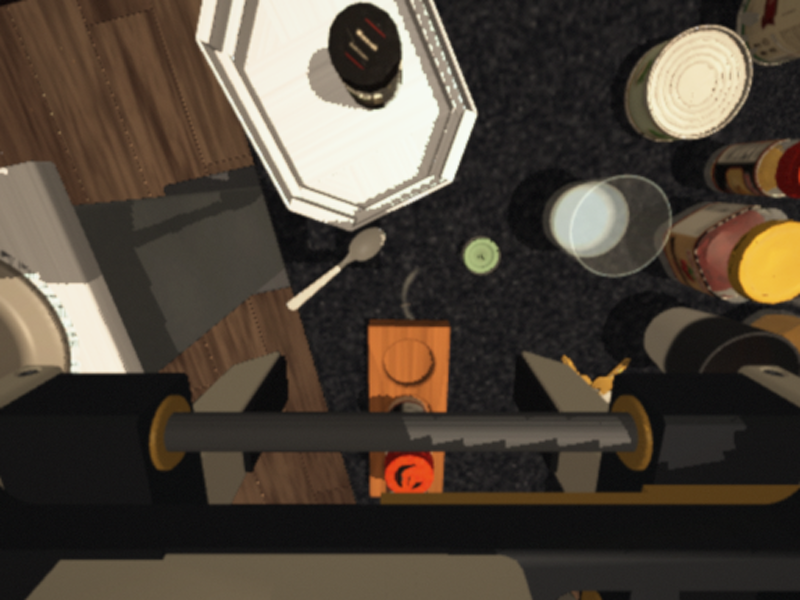

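View pics/C.png

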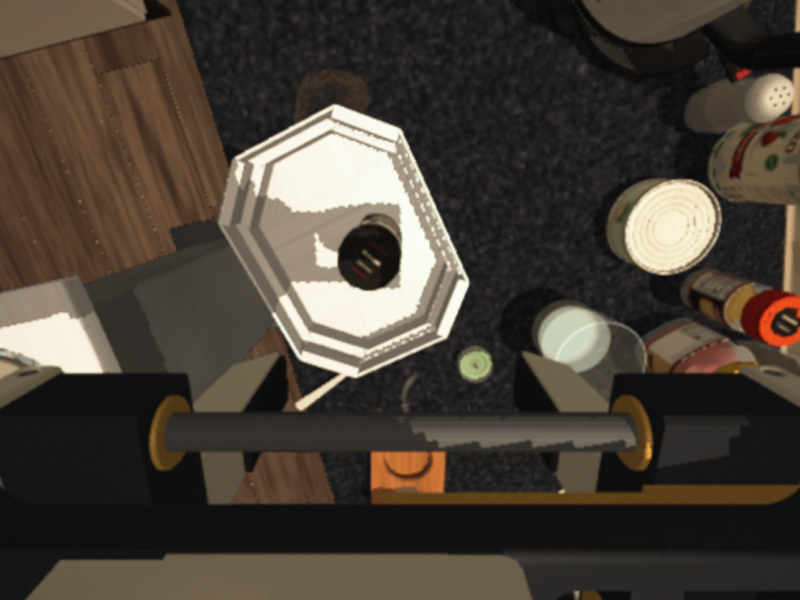

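View pics/A.png

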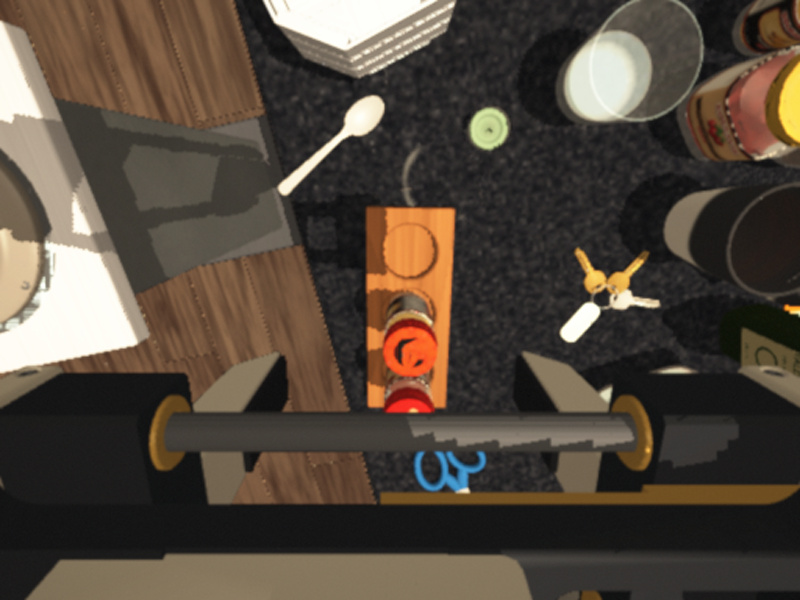

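C shows the tray's rim octagon, with corners near (336,105), (402,128), (467,281), (447,340), (352,376), (303,358), (220,220) and (235,158), and the cap at (369,257). A and B show the empty well at (410,250) and (409,361). B also shows the cap at (365,45) and rim corners at (475,110), (452,182), (352,228) and (292,212).

```bash
python3 - <<'E'
from h import *;import pickle
np.set_printoptions(precision=1,suppress=True)
D={n:pickle.load(open(n+'.pkl','rb')) for n in 'ABC'}
s=.64
# cap: dark blob; circle of its top
def cap(n,u,v,r):
    g=cv2.cvtColor(D[n][1]['pixels'],cv2.COLOR_RGB2GRAY);m=(g<60).astype(np.uint8)
    k=np.zeros_like(m);cv2.circle(k,(int(u*s),int(v*s)),r,1,-1);m&=k
    m=cv2.morphologyEx(m,cv2.MORPH_CLOSE,np.ones((5,5)))
    c=max(cv2.findContours(m,0,1)[0],key=cv2.contourArea);return cv2.minEnclosingCircle(c),cv2.minAreaRect(c)
print(cap('C',369,257,24),cap('B',365,45,30))
def well(n,u,v):
    o,c=D[n];hsv=cv2.cvtColor(c['pixels'],cv2.COLOR_RGB2HSV)
    ed=cv2.Canny(hsv[:,:,2],40,100);k=np.zeros_like(ed);cv2.circle(k,(int(u*s),int(v*s)),21,255,-1);kk=np.zeros_like(ed);cv2.circle(kk,(int(u*s),int(v*s)),11,255,-1)
    p=np.argwhere(ed&k&~kk)[:,::-1].astype(np.float32);e=cv2.fitEllipseAMS(p);print(n,'well',e);return e[0]
wa,wb=well('A',410,250),well('B',409,361)
print(tri([ray(D['A'][1],*wa,D['A'][0]),ray(D['B'][1],*wb,D['B'][0])]))
for n,w in(('A',wa),('B',wb)):print(onz(D[n][1],*w,22,D[n][0]))
def hull(n,b):
    o,c=D[n];hsv=cv2.cvtColor(c['pixels'],cv2.COLOR_RGB2HSV);m=((hsv[:,:,2]>95)&(hsv[:,:,1]<50)).astype(np.uint8)
    k=np.zeros_like(m);k[b[1]:b[3],b[0]:b[2]]=1;m&=k;m=cv2.morphologyEx(m,cv2.MORPH_OPEN,np.ones((4,4)))
    q=max(cv2.findContours(m,0,1)[0],key=cv2.contourArea);return cv2.approxPolyDP(cv2.convexHull(q),2.5,True)[:,0]
hc=hull('C',(135,60,303,245));hb=hull('B',(120,0,308,150))
print(hc.tolist(),hb.tolist())
P=np.array([onz(D['C'][1],*p,117,D['C'][0]) for p in hc]);print(P)
r=cv2.minAreaRect(P[:,:2].astype(np.float32));print(r)
for p in hb: print(p,onz(D['B'][1],*p,117,D['B'][0]))
E
```

```text
(((235.8228302001953, 163.7716522216797), 20.89496421813965), ((236.0, 164.0), (40.0, 38.0), 90.0)) (((233.13433837890625, 28.915464401245117), 29.084945678710938), ((232.68870544433594, 29.16036605834961), (57.55406951904297, 44.642173767089844), 74.05460357666016))
A well ((261.6240539550781, 159.98973083496094), (34.36266326904297, 35.327598571777344), 177.43753051757812)
B well ((260.5235900878906, 230.19618225097656), (31.12643051147461, 33.37661361694336), 147.4398651123047)
(array([ 463.7, -115.9,   12.5]), [np.float64(0.5093675141339916), np.float64(0.5093675141340086)])
[ 464.4 -114.3   22. ]
[ 464.  -111.5   22. ]
[[214, 68], [258, 84], [271, 113], [280, 166], [266, 201], [236, 215], [227, 215], [199, 204], [161, 116], [162, 102]] [[259, 0], [286, 67], [271, 110], [226, 143], [204, 142], [186, 135], [140, 37], [149, 0]]
[[487.6 243.4 117. ]
 [530.1 217.8 117. ]
 [537.9 185.2 117. ]
 [536.5 124.1 117. ]
 [511.5  85.  117. ]
 [471.3  75.  117. ]
 [460.4  77.3 117. ]
 [430.2  98.7 117. ]
 [416.9 208.2 117. ]
 [422.6 222.2 117. ]]
((481.95440673828125, 159.46807861328125), (117.3660888671875, 165.21519470214844), 6.916930198669434)
[259   0] [522.3 177.1 117. ]
[286  67] [537.5 110.8 117. ]
[271 110] [513.2  71.2 117. ]
[226 143] [455.4  46.5 117. ]
[204 142] [431.  53. 117.]
[186 135] [413.  65. 117.]
[140  37] [394.8 171.  117. ]
[149   0] [414.6 200.5 117. ]
```

```bash
python3 - <<'E'
from h import *;import pickle
np.set_printoptions(precision=1,suppress=True)
D={n:pickle.load(open(n+'.pkl','rb')) for n in 'ABC'};s=.64
C,B=D['C'],D['B']
hc=[(336,105),(402,128),(467,281),(447,340),(352,376),(303,358),(220,220),(235,158)]
P=np.array([onz(C[1],s*u,s*v,117,C[0]) for u,v in hc]);print(P)
for i,b in ((2,(475,110)),(3,(452,182)),(4,(352,228)),(5,(292,212)),(6,(200,40))):
    print(i,tri([ray(C[1],*(s*np.array(hc[i])),C[0]),ray(B[1],s*b[0],s*b[1],B[0])]))
# fit rect-with-cut corners: edge pairs
r=cv2.minAreaRect(P[:,:2].astype(np.float32));print(r, np.diff(np.vstack([P,P[:1]]),axis=0)[:,:2], P.mean(0))
# cap top
print('cap C at171',onz(C[1],235.8,163.8,171,C[0]),'B',onz(B[1],s*365,s*45,171,B[0]),tri([ray(C[1],235.8,163.8,C[0]),ray(B[1],s*365,s*42,B[0])]))
A=D['A'];print('stand',[onz(A[1],s*u,s*v,22,A[0]) for u,v in((366,207),(456,208),(367,408))],'cap mid',onz(A[1],s*410,s*347,118,A[0]))
E
```

```text
[[488.8 243.9 117. ]
 [529.8 220.  117. ]
 [555.4 102.8 117. ]
 [531.6  58.3 117. ]
 [449.7  43.6 117. ]
 [414.8  67.7 117. ]
 [385.7 187.  117. ]
 [410.4 225.8 117. ]]
2 (array([555.3, 103.3, 118.8]), [np.float64(0.09459840067392694), np.float64(0.09459840067414929)])
3 (array([531.5,  60.2, 121.6]), [np.float64(0.053523177071188505), np.float64(0.053523177071144755)])
4 (array([452.1,  44.1, 118.9]), [np.float64(2.0128060389368536), np.float64(2.012806038936813)])
5 (array([411.2,  63.7, 106.8]), [np.float64(0.13732185975037514), np.float64(0.1373218597504229)])
6 (array([382.6, 186.7, 108.3]), [np.float64(0.5832415150458617), np.float64(0.5832415150459965)])
((471.0950622558594, 142.52032470703125), (147.81170654296875, 190.45787048339844), 12.339097023010254) [[  41.   -23.9]
 [  25.6 -117.2]
 [ -23.8  -44.5]
 [ -82.   -14.6]
 [ -34.9   24. ]
 [ -29.1  119.3]
 [  24.7   38.9]
 [  78.4   18.1]] [470.8 143.6 117. ]
cap C at171 [492.2 146.9 171. ] B [492.3 143.7 171. ] (array([492.2, 146.2, 167.4]), [np.float64(0.4057088140365741), np.float64(0.4057088140364119)])
stand [array([433.3, -65.7,  22. ]), array([516.3, -84.6,  22. ]), array([ 384.1, -274.5,   22. ])] cap mid [ 450.9 -174.3  118. ]
```

The rim fits a 148x190 rectangle centred at (471,142.5) with yaw 0.217 and a corner height of about 119. The jar is at (492,145.5). Well2 is at (464.7,-115), about 12 to 22 mm high. These agree with the sizes and heights in the text, so I'll grasp the jar.

```bash
python3 -m pendant '{"dp":[[0.015,-0.01,0],[0.0285,-0.0193,0.03],[0.0285,-0.0193,0.07],[0.0285,-0.0193,0.10],[0.0285,-0.0193,0.125],[0.0285,-0.0193,0.145],[0.0285,-0.0193,0.154],[0.0285,-0.0193,0.154]],"rotation":[[0,0,0],[0,0,0],[0,0,0],[0,0,0],[0,0,0],[0,0,0],[0,0,0],[0,0,0]]}' 0.075
python3 snap.py D
```

```text
time: 3.8
tool_pos: [491.7, 146.7, 125.6]
tcp_rot: [-3.141, 0.0, 1.36]
contact_force: [0.3, -0.2, 0.0]
grip_width: 75.5
finger_force: 0.0
[491.6531729  146.72844567 125.64914375] [-3.14100181e+00  1.85687321e-04  1.35955321e+00]
```

View pics/D.png

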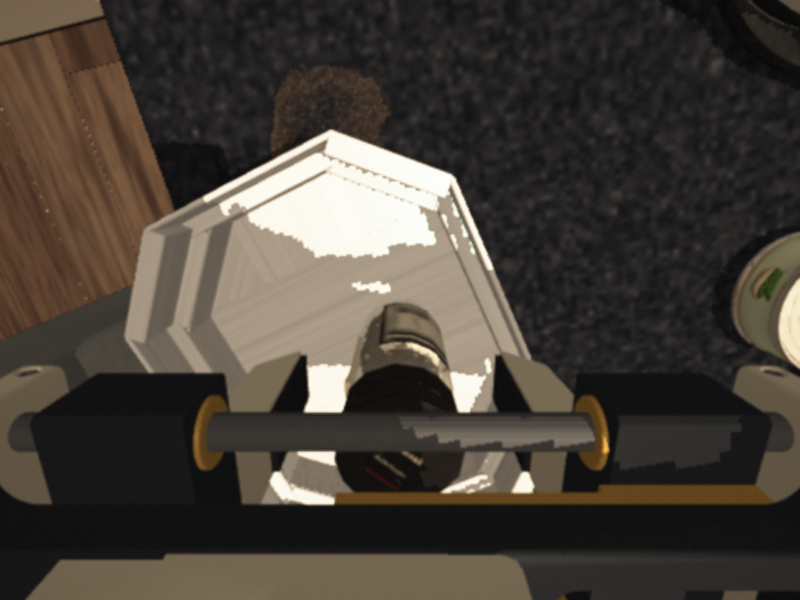

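The jar, with its cap around (398,425), is centred between the fingers at x of about 300 and 500. I'll close on it and lift.

```bash
python3 -m pendant '{"dp":[[0,0,0],[0,0,0],[0,0,0],[0,0,0],[0,0,0],[0,0,0]],"rotation":[[0,0,0],[0,0,0],[0,0,0],[0,0,0],[0,0,0],[0,0,0]]}' 0.03
python3 -m pendant '{"dp":[[0,0,-0.005],[0,0,-0.015],[0,0,-0.03],[0,0,-0.055],[0,0,-0.08],[0,0,-0.10],[0,0,-0.11],[0,0,-0.11]],"rotation":[[0,0,0],[0,0,0],[0,0,0],[0,0,0],[0,0,0],[0,0,0],[0,0,0],[0,0,0]]}'
python3 - <<'E'
from h import *
from plant import get_obs
o=get_obs();print(o['tool_pos'],o['contact_force'],delta([464.7,-115,235.6],[np.pi,0,1.347],o))
E
```

```text
time: 4.6
tool_pos: [492.0, 146.6, 125.8]
tcp_rot: [3.141, 0.0, 1.36]
contact_force: [-0.4, 0.5, 1.2]
grip_width: 40.2
finger_force: 30.0
time: 5.6
tool_pos: [492.2, 146.7, 236.5]
tcp_rot: [3.14, -0.0, 1.36]
contact_force: [0.5, -0.4, -1.0]
grip_width: 40.2
finger_force: 30.0
[492.19663054 146.68582217 236.49088267] [ 0.52490707 -0.41113096 -0.95261552] (array([-0.2616,  0.0279,  0.0008]), array([ 0.0016, -0.0005,  0.0128]))
```

```bash
python3 -m pendant '{"dp":[[-0.02,0.002,0],[-0.06,0.006,0],[-0.105,0.011,0],[-0.15,0.016,0],[-0.195,0.021,0],[-0.235,0.025,0],[-0.255,0.027,0],[-0.2616,0.0279,0]],"rotation":[[0,0,0.001],[0,0,0.003],[0,0,0.005],[0,0,0.007],[0,0,0.009],[0,0,0.011],[0,0,0.013],[0,0,0.013]]}'
python3 -m pendant '{"dp":[[0,0,0.02],[0,0,0.05],[0,0,0.08],[0,0,0.105],[0,0,0.12],[0,0,0.13],[0,0,0.13],[0,0,0.13]],"rotation":[[0,0,0],[0,0,0],[0,0,0],[0,0,0],[0,0,0],[0,0,0],[0,0,0],[0,0,0]]}'
python3 - <<'E'
from plant import *;import cv2,pickle,numpy as np
from h import *
o=get_obs();d={n:vision.capture(n) for n in('side','scene','wrist')};pickle.dump((o,d),open('E.pkl','wb'))
s=d['side']['pixels'][190:310,150:300,::-1];w=d['wrist']['pixels'][180:330,150:370,::-1]
a=cv2.resize(s,(400,320),interpolation=2);b=cv2.resize(w,(400,273),interpolation=2)
im=np.zeros((600,400,3),np.uint8);im[:320]=a;im[320:593]=b;cv2.imwrite('pics/E.png',im);print(o['tool_pos'],o['tcp_rot'],o['contact_force'])
E
```

```text
time: 6.6
tool_pos: [463.9, -115.9, 234.9]
tcp_rot: [-3.14, -0.0, 1.345]
contact_force: [-0.4, 0.7, -1.2]
grip_width: 40.1
finger_force: 30.0
time: 7.6
tool_pos: [464.8, -115.0, 106.2]
tcp_rot: [3.141, 0.0, 1.347]
contact_force: [-0.3, 0.2, -0.5]
grip_width: 40.1
finger_force: 30.0
[ 464.82897703 -114.98239386  106.22931649] [3.14057740e+00 2.08741715e-04 1.34701913e+00] [-0.28244713  0.17408031 -0.48948362]
```

View pics/E.png

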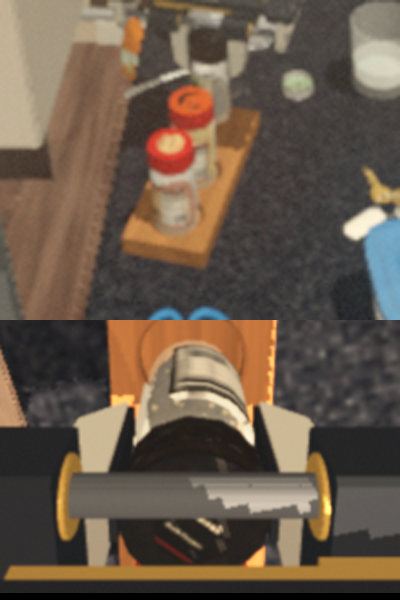

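The jar hangs upright over the empty well. The well's rim shows around the jar base at (195,345) in the lower crop, and the neighbouring jars are clear of it. Lowering now.

```bash
python3 -m pendant '{"dp":[[0,0,0.01],[0,0,0.018],[0,0,0.024],[0,0,0.029],[0,0,0.0315],[0,0,0.033],[0,0,0.033]],"rotation":[[0,0,0],[0,0,0],[0,0,0],[0,0,0],[0,0,0],[0,0,0],[0,0,0]]}'
python3 -m pendant '{"dp":[[0,0,0.001],[0,0,0.002],[0,0,0.002]],"rotation":[[0,0,0],[0,0,0],[0,0,0]]}'
```

```text
time: 8.62
tool_pos: [464.5, -115.0, 72.8]
tcp_rot: [3.141, 0.0, 1.347]
contact_force: [0.0, 0.0, -1.1]
grip_width: 40.4
finger_force: 30.0
time: 9.0
tool_pos: [464.6, -115.1, 71.7]
tcp_rot: [3.141, 0.0, 1.347]
contact_force: [-2.7, 1.0, 8.3]
grip_width: 40.4
finger_force: 30.0
```

Contact came at the well-floor height, 72 (the stand's top face would have been about 82). I'll release and retreat.

```bash
python3 -m pendant '{"dp":[[0,0,-0.001],[0,0,-0.001],[0,0,-0.001],[0,0,-0.001]],"rotation":[[0,0,0],[0,0,0],[0,0,0],[0,0,0]]}' 0.08
python3 -m pendant '{"dp":[[0,0,-0.01],[0,0,-0.03],[0,0,-0.06],[0,0,-0.10],[0,0,-0.15],[0,0,-0.19],[0,0,-0.2],[0,0,-0.2]],"rotation":[[0,0,0],[0,0,0],[0,0,0],[0,0,0],[0,0,0],[0,0,0],[0,0,0],[0,0,0]]}'
python3 - <<'E'
from plant import *;import cv2,pickle,numpy as np
o=get_obs();d={n:vision.capture(n) for n in('side','wrist')};pickle.dump((o,d),open('F.pkl','wb'))
s=d['side']['pixels'][130:310,150:310,::-1];w=d['wrist']['pixels'][:,80:430,::-1]
im=np.hstack([cv2.resize(s,(320,360),interpolation=2),cv2.resize(w,(328,360),interpolation=2)]);cv2.imwrite('pics/F.png',im);print(o['tool_pos'],o['tcp_rot'])
E
```

```text
time: 9.5
tool_pos: [464.4, -115.0, 71.6]
tcp_rot: [-3.141, 0.0, 1.347]
contact_force: [0.8, 0.2, 0.5]
grip_width: 75.8
finger_force: 0.0
time: 10.5
tool_pos: [464.3, -115.0, 271.9]
tcp_rot: [3.141, 0.0, 1.347]
contact_force: [-0.7, -0.0, 0.2]
grip_width: 80.0
finger_force: 0.0
[ 464.3108316  -114.95812697  271.89085645] [3.14091796e+00 2.31321194e-04 1.34681652e+00]
```

View pics/F.png

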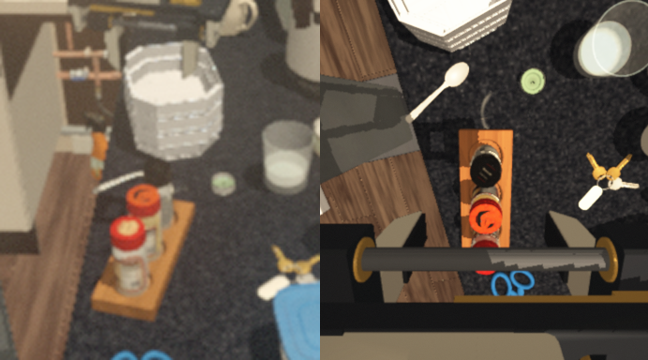

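The jar stands in the empty well, with its cap at (487,168) in the right half beside the two red caps, and the tray is now empty. Grip0's wall centre works out at (401.6,204), with outward normal (-.842,.539), so yaw 1.00. Next I'll go and look from above it.

```bash
python3 - <<'E'
from h import *
from plant import get_obs
o=get_obs();print(delta([401.6,204,230],[np.pi,0,1.001],o))
E
```

```text
(array([ 0.297 , -0.1313,  0.0408]), array([-2.500e-03,  1.000e-04,  3.458e-01]))
```

```bash
python3 -m pendant '{"dp":[[0.025,-0.011,0],[0.07,-0.031,0],[0.12,-0.053,0.01],[0.17,-0.075,0.02],[0.22,-0.097,0.03],[0.26,-0.115,0.04],[0.285,-0.126,0.041],[0.297,-0.1313,0.041]],"rotation":[[0,0,0.03],[0,0,0.08],[0,0,0.14],[0,0,0.2],[0,0,0.26],[0,0,0.31],[0,0,0.335],[0,0,0.346]]}' 0.04
python3 -m pendant '{"dp":[[0,0,0],[0,0,0]],"rotation":[[0,0,0],[0,0,0]]}'
python3 snap.py G
python3 -m pendant '{"dp":[[0,0,0.02],[0,0,0.05],[0,0,0.075],[0,0,0.08],[0,0,0.08]],"rotation":[[0,0,0],[0,0,0],[0,0,0],[0,0,0],[0,0,0]]}'
python3 snap.py H
python3 - <<'E'
import cv2,numpy as np
a=cv2.imread('pics/G.png');b=cv2.imread('pics/H.png');im=np.hstack([cv2.resize(a[80:520,100:700],(400,293)),cv2.resize(b[80:520,100:700],(400,293))])
cv2.imwrite('pics/GH.png',im)
from h import *;import pickle
for n in 'GH':
    o,c=pickle.load(open(n+'.pkl','rb'))
    for p in([401.6,204,117],[397.8,206.4,117],[385.7,187,117],[410.4,225.8,117]):
        q=proj(c,np.array(p,float),o)/.64;print(n,q,(q-[100,80])/1.5)
E
```

```text
time: 11.6
tool_pos: [401.0, 204.9, 228.9]
tcp_rot: [-3.139, 0.003, 1.002]
contact_force: [-0.3, 0.0, -0.1]
grip_width: 40.2
finger_force: 0.0
time: 11.85
tool_pos: [402.2, 203.2, 230.0]
tcp_rot: [-3.141, 0.001, 1.001]
contact_force: [-0.6, -0.2, -0.0]
grip_width: 39.9
finger_force: 0.0
[402.15858177 203.17346503 229.95572726] [-3.14081282e+00  1.44861909e-03  1.00079015e+00]
time: 12.52
tool_pos: [402.8, 203.4, 151.0]
tcp_rot: [3.141, -0.0, 1.0]
contact_force: [0.5, 1.2, 0.2]
grip_width: 40.1
finger_force: 0.0
[402.75183581 203.42769811 151.03790742] [ 3.14138580e+00 -4.37553343e-05  1.00010121e+00]
G [399.07076742 299.58376192] [199.38051161 146.38917461]
G [392.22492255 299.63846884] [194.81661504 146.42564589]
G [392.8927411  332.25425441] [195.2618274  168.16950294]
G [392.17839777 265.02855461] [194.78559851 123.35236974]
H [397.71151774 347.36721005] [198.47434516 178.2448067 ]
H [388.37613648 347.448072  ] [192.25075766 178.29871466]
H [389.42949868 390.09416417] [192.95299912 206.72944278]
H [388.1501088  301.41781568] [192.10007253 147.61187712]
```

View pics/GH.png

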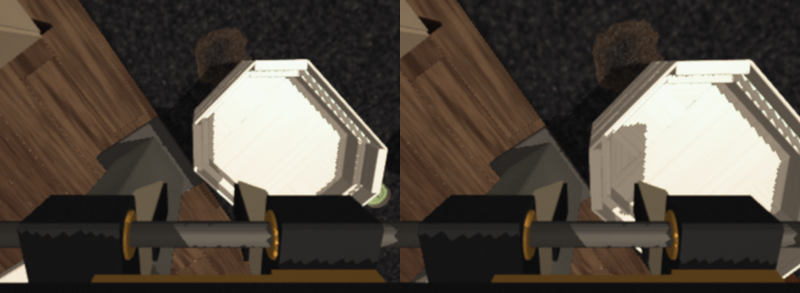

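In the crops the outer edge of the corner wall is vertical, at x=194 for y 120 to 165 (left, G) and x=191 for y 150 to 208 (right, H). That is within about 1 px of the prediction. I'll check it to sub-pixel and work out the lowering step.

```bash
python3 - <<'E'
from h import *;import pickle
np.set_printoptions(precision=1,suppress=True)
n0=np.array([-.842,.539])
for n,rows in(('G',range(178,206,4)),('H',range(200,240,5))):
    o,c=pickle.load(open(n+'.pkl','rb'));f=c['pixels'].astype(float);g=f.mean(2)
    for r in rows:
        sg=np.round(g[r-1:r+2,240:268].mean(0)).astype(int)
        if r in(rows[1],rows[4]):print(n,r,sg.tolist())
        sat=(f[r,:,0]-f[r,:,2])
        e=240+int(np.argmax(np.diff(sg[:16])))+.5
        X=onz(c,e+.5,r,117,o);print(n,r,e,'normal off from (401.6,204):',np.dot(X[:2]-[401.6,204],n0))
E
```

```text
G 178 248.5 normal off from (401.6,204): 6.423238703859147
G 182 [14, 15, 15, 14, 14, 13, 12, 14, 38, 91, 132, 135, 135, 135, 136, 135, 134, 125, 122, 135, 135, 138, 139, 134, 128, 131, 132, 134]
G 182 248.5 normal off from (401.6,204): 6.465075916652538
G 186 248.5 normal off from (401.6,204): 6.507281127811032
G 190 248.5 normal off from (401.6,204): 6.549859214129927
G 194 [17, 18, 18, 17, 15, 15, 17, 17, 29, 84, 132, 135, 134, 136, 136, 136, 135, 130, 127, 135, 134, 137, 138, 134, 130, 132, 131, 134]
G 194 248.5 normal off from (401.6,204): 6.592815138958015
G 198 248.5 normal off from (401.6,204): 6.636153954126317
G 202 248.5 normal off from (401.6,204): 6.679880801928572
H 200 244.5 normal off from (401.6,204): 6.907050727010657
H 205 [12, 12, 14, 15, 25, 76, 125, 134, 134, 134, 134, 134, 134, 134, 134, 133, 131, 125, 126, 134, 134, 135, 136, 138, 136, 131, 126, 130]
H 205 244.5 normal off from (401.6,204): 6.964885207168782
H 210 245.5 normal off from (401.6,204): 6.281811465011884
H 215 245.5 normal off from (401.6,204): 6.336768291243986
H 220 [13, 12, 12, 14, 16, 38, 88, 128, 134, 133, 133, 134, 135, 134, 134, 133, 130, 121, 120, 133, 133, 134, 135, 136, 137, 132, 126, 130]
H 220 245.5 normal off from (401.6,204): 6.3923493602612
H 225 245.5 normal off from (401.6,204): 6.448565368773993
H 230 246.5 normal off from (401.6,204): 5.74682836897739
H 235 246.5 normal off from (401.6,204): 5.799964325723555
```

The wall centre lies about 2.3 mm to tool -y. Lowering astride the wall.

```bash
python3 -m pendant '{"dp":[[0,-0.0023,0.01],[0,-0.0023,0.025],[0,-0.0023,0.04],[0,-0.0023,0.048],[0,-0.0023,0.052],[0,-0.0023,0.0545],[0,-0.0023,0.0545]],"rotation":[[0,0,0],[0,0,0],[0,0,0],[0,0,0],[0,0,0],[0,0,0],[0,0,0]]}'
python3 -c "
from plant import get_obs
o=get_obs();print(o['tool_pos'],o['contact_force'])"
```

```text
time: 13.45
tool_pos: [400.6, 205.0, 96.3]
tcp_rot: [3.141, -0.0, 1.001]
contact_force: [-0.3, -0.6, 0.3]
grip_width: 39.9
finger_force: 0.0
[400.57543859 205.02457799  96.34342309] [-0.30085745 -0.59769718  0.32212891]
```

```bash
python3 -m pendant '{"dp":[[0,0,0],[0,0,0],[0,0,0],[0,0,0]],"rotation":[[0,0,0],[0,0,0],[0,0,0],[0,0,0]]}' 0.012
python3 -m pendant '{"dp":[[0,0,0],[0,0,0],[0,0,0],[0,0,0]],"rotation":[[0,0,0],[0,0,0],[0,0,0],[0,0,0]]}' 0.0
```

```text
time: 13.95
tool_pos: [400.5, 205.0, 96.2]
tcp_rot: [3.142, 0.0, 1.001]
contact_force: [0.5, 0.8, 0.1]
grip_width: 12.3
finger_force: 0.0
time: 14.45
tool_pos: [400.5, 205.1, 96.2]
tcp_rot: [3.141, -0.0, 1.001]
contact_force: [0.4, 1.3, -1.4]
grip_width: 8.8
finger_force: 29.9
```

Grip is 8.8 mm at 30 N with no side force. Now I'll peel about foot2, 185 mm away along tool y and 34 mm below the TCP.

```bash
python3 -m pendant '{"dp":[[0,0.0005,-0.0028],[0,0.0011,-0.0055],[0,0.0017,-0.0083],[0,0.0024,-0.011]],"rotation":[[0.015,0,0],[0.03,0,0],[0.045,0,0],[0.06,0,0]]}'
python3 -m pendant '{"dp":[[0,0,0],[0,0,0]],"rotation":[[0,0,0],[0,0,0]]}'
```

```text
time: 14.95
tool_pos: [402.6, 203.6, 107.4]
tcp_rot: [-3.081, 0.0, 1.001]
contact_force: [1.1, -0.2, -2.2]
grip_width: 8.5
finger_force: 30.0
time: 15.2
tool_pos: [402.7, 203.6, 107.4]
tcp_rot: [-3.082, -0.0, 1.001]
contact_force: [1.4, 0.0, -1.2]
grip_width: 8.9
finger_force: 30.0
```

```bash
python3 -m pendant '{"dp":[[0,0.0007,-0.0037],[0,0.0015,-0.0074],[0,0.0024,-0.011],[0,0.0033,-0.0147],[0,0.0043,-0.0183],[0,0.0043,-0.0183]],"rotation":[[0.02,0,0],[0.04,0,0],[0.06,0,0],[0.08,0,0],[0.1,0,0],[0.1,0,0]]}'
python3 - <<'E'
from plant import *;import cv2,pickle,numpy as np
o=get_obs();d={n:vision.capture(n) for n in('side','wrist')};pickle.dump((o,d),open('I.pkl','wb'))
s=d['side']['pixels'][120:240,180:300,::-1];w=d['wrist']['pixels'][:,100:480,::-1]
im=np.hstack([cv2.resize(s,(400,400),interpolation=2),cv2.resize(w,(396,400),interpolation=2)]);cv2.imwrite('pics/I.png',im)
E
```

```text
time: 15.95
tool_pos: [407.2, 200.6, 125.4]
tcp_rot: [-2.981, 0.0, 1.0]
contact_force: [-0.5, 3.4, 1.9]
grip_width: 8.7
finger_force: 30.0
```

View pics/I.png

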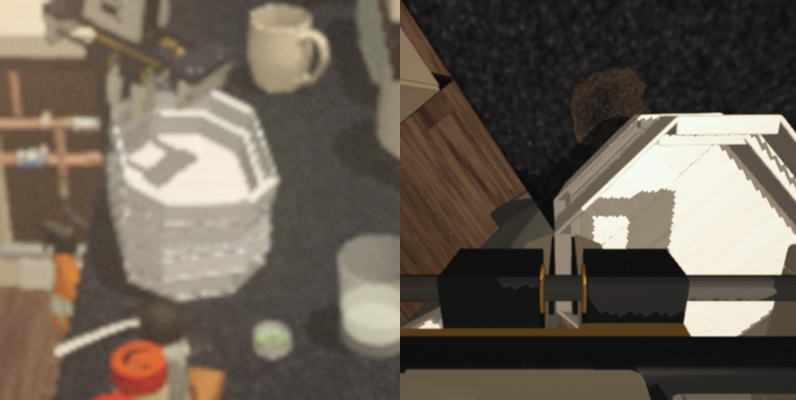

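The tray is tilted 0.16 rad with the gripped corner up, the far corner at (270,185) in the left crop is still seated, and the lower trays have not moved. Next I'll raise it vertically at this tilt, slowly, to free the last nub.

```bash
python3 -m pendant '{"dp":[[0,-0.0003,-0.002],[0,-0.0006,-0.004],[0,-0.001,-0.006],[0,-0.0013,-0.008],[0,-0.0016,-0.010]],"rotation":[[0,0,0],[0,0,0],[0,0,0],[0,0,0],[0,0,0]]}'
python3 -m pendant '{"dp":[[0,-0.0006,-0.004],[0,-0.0013,-0.008],[0,-0.0021,-0.013],[0,-0.0029,-0.018],[0,-0.004,-0.025],[0,-0.0056,-0.035],[0,-0.0073,-0.045],[0,-0.0081,-0.05]],"rotation":[[0,0,0],[0,0,0],[0,0,0],[0,0,0],[0,0,0],[0,0,0],[0,0,0],[0,0,0]]}'
```

```text
time: 16.68
tool_pos: [406.7, 200.9, 135.4]
tcp_rot: [-2.981, 0.0, 1.001]
contact_force: [0.4, 0.8, -2.7]
grip_width: 9.0
finger_force: 30.0
time: 17.68
tool_pos: [407.3, 200.9, 186.9]
tcp_rot: [-2.983, -0.001, 1.001]
contact_force: [-0.2, 0.3, -1.8]
grip_width: 8.9
finger_force: 30.0
```

```bash
python3 -m pendant '{"dp":[[0,-0.0016,-0.01],[0,-0.004,-0.025],[0,-0.0064,-0.04],[0,-0.0088,-0.055],[0,-0.0105,-0.065],[0,-0.0111,-0.069],[0,-0.0111,-0.069],[0,-0.0111,-0.069]],"rotation":[[-0.01,0,0],[-0.04,0,0],[-0.07,0,0],[-0.1,0,0],[-0.13,0,0],[-0.15,0,0],[-0.159,0,0],[-0.159,0,0]]}'
python3 - <<'E'
from plant import *;import cv2,pickle,numpy as np
o=get_obs();d={n:vision.capture(n) for n in('side','scene','wrist')};pickle.dump((o,d),open('J.pkl','wb'))
s=d['side']['pixels'][60:240,160:320,::-1];w=d['scene']['pixels'][100:280,180:360,::-1]
im=np.hstack([cv2.resize(s,(400,450),interpolation=2),cv2.resize(w,(400,400),interpolation=2)[:450] if 0 else cv2.resize(w,(400,450),interpolation=2)]);cv2.imwrite('pics/J.png',im)
E
```

```text
time: 18.68
tool_pos: [406.7, 200.8, 255.4]
tcp_rot: [-3.14, 0.001, 1.001]
contact_force: [-0.7, 0.4, -2.2]
grip_width: 8.7
finger_force: 30.0
```

View pics/J.png

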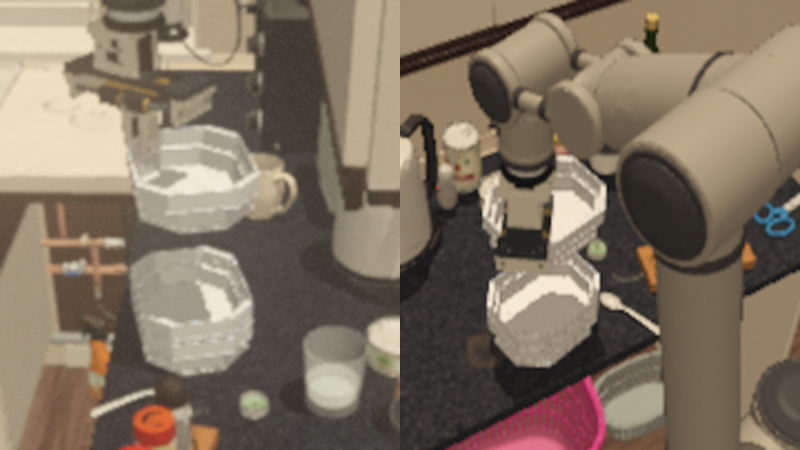

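The tray is held high, apparently level, with the two lower trays standing on the counter and everything else undisturbed. That makes 11 pictures, one over the limit, so I'll finish with numeric checks only: whether the tray slipped in the grip (level) and whether the lower stack shifted.

```bash
python3 - <<'E'
from h import *;import pickle
np.set_printoptions(precision=1,suppress=True)
oj,dj=pickle.load(open('J.pkl','rb'));oi,di=pickle.load(open('I.pkl','rb'));_,d0=pickle.load(open('c0.pkl','rb'))
w=dj['wrist'];f=w['pixels'];g=f.mean(2)
T0=np.eye(4);T0[:3,:3]=R.from_euler('xyz',[np.pi,0,1.001]).as_matrix();T0[:3,3]=[400.5,205,96.2]
ot={'tcp_rot':[np.pi,0,1.001],'tool_pos':[400.5,205,96.2]}
a,b=[proj(w,np.array(p,float),ot) for p in([488.8,243.9,117],[529.8,220,117])];print('pred grip3 edge px',a,b)
# per-tilt sensitivity: rotate points 0.05 about TCP tool x
A=T0[:3,:3];Rt=R.from_rotvec(A@[.05,0,0]).as_matrix()
print('with .05 tilt',proj(w,Rt@(np.array([488.8,243.9,117])-T0[:3,3])+T0[:3,3],ot))
m=(a+b)/2
for nm,im in(('J',f),('I',di['wrist']['pixels'])):
    gg=im.mean(2);u=int(m[0]);col=gg[int(m[1])-22:int(m[1])+22,u-2:u+3].mean(1);k=np.argmax(np.diff(col));print(nm,'edge row',int(m[1])-22+k+.5,'pred',m, col[k:k+2])
# lower stack shift in the side and scene views: phase correlation of its lower part
for n,bx in(('side',(210,188,264,208)),('scene',(222,228,268,246))):
    x0,y0,x1,y1=bx
    t=d0[n]['pixels'][y0:y1,x0:x1].copy();r=cv2.matchTemplate(dj[n]['pixels'][y0-8:y1+8,x0-8:x1+8].copy(),t,cv2.TM_CCOEFF_NORMED);print(n,cv2.minMaxLoc(r)[1::2])
E
```

```text
pred grip3 edge px [368.  110.3] [468.5 105.7]
with .05 tilt [367.8 110.3]
J edge row 111.5 pred [418.2 108. ] [108.8 196.3]
I edge row 109.5 pred [418.2 108. ] [ 57.9 162.7]
side (0.9894606471061707, (8, 8))
scene (0.935698926448822, (8, 8))
```

```bash
python3 - <<'E'
from h import *;import pickle
np.set_printoptions(precision=1,suppress=True)
oj,dj=pickle.load(open('J.pkl','rb'));w=dj['wrist'];g=w['pixels'].mean(2)
p0=np.array([400.5,205,96.2]);A=R.from_euler('xyz',[np.pi,0,1.001]).as_matrix();ot={'tcp_rot':[np.pi,0,1.001],'tool_pos':p0}
P1,P2=np.array([529.8,220,117]),np.array([555.4,102.8,117])
for t in(-.05,0,.05):
    Rt=R.from_rotvec(A@[t,0,0]).as_matrix();q=[proj(w,Rt@(P1+k*(P2-P1)-p0)+p0,ot) for k in(0,.1,.2)];print(t,np.array(q).round(1).tolist())
for r in range(104,150,6): 
    c=g[r,440:512];d=np.diff(c);k=np.argmin(d);print(r,440+k+.5,c[k:k+2].round(),end='; ')
# the near walls, at corner grip0: row of upper-left rim corner P7 and tilt about tool y
E
```

```text
-0.05 [[474.0, 105.5], [488.8, 124.6], [503.1, 143.2]]
0 [[468.5, 105.7], [482.1, 124.1], [495.3, 141.8]]
0.05 [[462.7, 105.8], [475.3, 123.5], [487.4, 140.5]]
104 502.5 [210. 190.]; 110 502.5 [211. 197.]; 116 470.5 [196.  94.]; 122 475.5 [160.  64.]; 128 479.5 [183.  93.]; 134 484.5 [166.  80.]; 140 488.5 [187. 103.]; 146 493.5 [161.  58.];
```

```bash
python3 - <<'E'
from h import *;import pickle
np.set_printoptions(precision=1,suppress=True)
o,w=pickle.load(open('H.pkl','rb'));g=w['pixels'].mean(2)
P0,P1,P2=np.array([488.8,243.9,117]),np.array([529.8,220,117]),np.array([555.4,102.8,117])
q=np.array([proj(w,P1+k*(P2-P1),o) for k in(0,.1,.2,.3,.4)]);m=proj(w,(P0+P1)/2,o);print(q.tolist(),m)
u=int(m[0]);y=int(m[1]);col=g[y-15:y+15,u-2:u+3].mean(1);print('top edge',y-15+np.argmax(np.diff(col))+.5)
for r in range(int(q[0,1])+6,int(q[-1,1]),8):
    c=g[r,400:512];k=np.argmin(np.diff(c));print(r,400+k+.5,'pred',np.interp(r,q[:,1],q[:,0]).round(1))
E
```

```text
[[403.3850345598785, 106.69859311418583], [414.0502527605169, 119.87731786191708], [424.43606383815984, 132.7107867042139], [434.55330567883243, 145.21239172683477], [444.4122628042437, 157.39484123806]] [367.5 108.4]
top edge 108.5
112 404.5 pred 407.7
120 410.5 pred 414.1
128 417.5 pred 420.6
136 424.5 pred 427.1
144 431.5 pred 433.6
152 438.5 pred 440.0
```

Measured against the flat baseline, the tray is level to about 0.01 rad, the stack is unmoved, and the clearance is about 13 cm. Handing in.

```bash
python3 -c "
from plant import workorder,get_obs
o=get_obs();print(o['time'],o['grip_width'],o['finger_force']);print(workorder.close_job())"
```

```text
18.825 8.872598436974378 29.98618572950363
the job is handed in; nothing more can be done
None
```

The job is handed in at 18.8 s: the jar stands upright in the empty well, and the top tray was peeled off corner-first and is held level about 13 cm above the two lower trays, which did not move; I viewed 11 pictures, one over the limit of 10.

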